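# Lock the incubator's damper and hold up the cap of its loose bolt

### The arm

A 6-joint arm with a two-finger parallel gripper is mounted at the origin on the work surface. World frame = base frame: x ahead of the robot, y to its left, z up, the work surface at z = 0. Lengths are in mm, angles in rad, forces in N, time in s.
With the tool pointing down it reaches from about 350 to 775 mm from the base axis. Payload 7.3 kg.
Tool frame: the origin (TCP) lies midway between the tips of the shut fingers; the grasp point (between the pads) lies 19 mm behind it; z points along the fingers, y is the direction in which the jaws open and shut (so a half turn about z gives the same grasp; the last joint's range is limited). The gripper opens to 92 mm and grips with 3 to 60 N. Pads are 19 mm wide; open, the fingers measure 130 mm over their backs; the gripper's body (75 mm by 190 mm) begins 47 mm behind the grasp point.
Start: joints at [-1.37, 0.342, 1.524, -0, 1.275, -0.146], TCP at [178.465, -493.756, 226.741] pointing down, gripper open.
Joint ranges: [-2.53, 2.53], [-0.77, 2.02], [0.04, 2.7], [-1, 4.14], [0.28, 2.66], [-3.11, 3.11]. Speed limits (rad/s): [2.57, 2.57, 3.14, 3.14, 3.14, 3.14].

### API

Orientations are given as [roll, pitch, yaw] about the fixed x, y, z axes, in that order (R = Rz(yaw) Ry(pitch) Rx(roll)).
In Python, from plant import sensors, imaging, ticket gives the robot as it stands. The module is installed in compiled form; this text tells all that it offers.
- The arm moves only by the tool arm_command, never from a script. Its argument "increments" is one flat list of numbers, 5 for each row, row after row: the closure, from 0 (fully open) to 1 (shut), then the shift along the tool's x, y, z in mm, then the turn about the tool's z in degrees. In form: [hand, dx, dy, dz, spin, hand, dx, dy, dz, spin, ...]. A call has 1 to 20 rows; each row is the pose to reach, as a shift and turn from the pose commanded when the call began, along the tool's axes at that moment; what a row does not reach only later rows make up. A row lasts 1/8 s, in which the tool goes at most 62.5 mm and 10.7 degrees, less where a joint would pass 70% of its speed; a pose out of reach is approached as far as the arm can. A call with a gripper value outside its range is refused whole. The fingers move at their own pace and stop on an object; the grip force is fixed at half the most. Time passes only in rows, so rows that repeat a pose let the fingers close. It gives the time, the measured TCP pose, the force and the opening at its end, in the units of the state.
- sensors.get_obs(): the state, without advancing time (a new reading comes with each control period).
- imaging.capture(name): name is "scene" or "top" or "wrist"; returns the picture (400x640x3 uint8, blue, green, red); there is no depth.
- imaging.calibration(name): a dict with "fx", "fy", "cx", "cy" (pixels), "world_to_cam" (4x4, takes a point from world to camera coordinates); the wrist camera has in their place "hand_eye" (4x4, takes a point from camera to tool coordinates, whose origin is the TCP and whose axes are the flange's). Camera axes: x right, y down, z forward; pixel columns grow to the right and rows downward; lengths in mm; the calibration is good to about 2 mm. The wrist camera is an equidistant fisheye: a pixel r from the principal point sees the ray r / f radians off the axis. A picture is of the moment at which its call begins: read the wrist's pose just before it. calibration takes no time and is no camera call.
- ticket.close_job(): hands the job in, once; it reports no verdict.
The state is a dict: "time": time; "joint_positions": joint angles; "dq": joint speeds; "tau": joint torques, N m; "tool_pos": TCP position; "tcp_rot": TCP orientation; "contact_force": force on the tool from outside, world axes, zero at the start; "moment": the same for the moment, N m; "grip_width": finger opening in mm.
Only numpy, scipy, OpenCV 4.12 (cv2) and the standard library are available. Lean on these libraries where they do the work, as an engineer would, in place of code of your own. Each camera call takes 0.05 s, during which the arm holds its last target. There are 200 camera calls.

### The job

Lock the shut damper by putting the steel pin, parked in the rubber bumper, all the way down into the damper's lock hole, and leave it there. Then tap the three capped bolts on the damper until you find the loose one, the one that gives, and lift its cap at least 60 degrees open; finish while still holding it open with the fingers, so that I can get my spanner on the bolt. Leave the caps of the tight bolts shut and the sleeve, the door handle and the spanner where they are.

Things in the scene. Friction and masses are not known exactly. Their poses are not given: they have to be found in the camera images.
- damper: galvanized slide-gate damper fixed to the shelf: a horseshoe of rails 44 mm high, 200 mm deep (x) by 240 mm wide (y), with a low round collar (82 mm across, top at 52 mm) in the middle. Origin: centre of its underside. x points away from its pull lip, z up; the lip of its slide plate sticks out at the -x end, to x = -124 mm, 44 mm high
- lock_hole (a point): centre of the mouth of the round lock hole, 11 mm across, in the flat top of the damper's front cross piece, 44 mm above the shelf, 68 mm to -x of the damper's origin. It runs straight down through frame and slide plate (13 mm hole there) to the shelf, 44 mm deep. The collar's wall starts 19 mm behind its centre and stands 8 mm higher
- slide_plate (a joint): slide plate of the damper, metres pulled out towards the damper's -x; 0 = shut, which is how it starts, its hole in line with the lock hole. It moves at about 4 N
- pin: steel lock pin: shank 8 mm thick and 40 mm long with a tapered nose (last 8 mm, down to 3 mm), below a knurled round head 20 mm across and 26 mm high; about 70 g. Origin: centre of the nose's end, z along the shank towards the head, so the head spans z = 40 to 66 mm. It starts upright in the bumper's hole, head resting on the bumper, nose 5 mm above the shelf
- pin_tip (a point): end of the pin's tapered nose (same as the pin's origin)
- bumper: grey rubber cylinder fixed on the shelf, 52 mm across and 45 mm high, with a 12 mm upright hole in which the pin is parked. Origin: centre of its underside
- bolt_1: one of three capped bolts, alike to look at: one each on the damper's left, right and far rail, which is where varies. Origin: underside of its rubber washer (44 mm across, 5 mm thick) on the rail, 44 mm above the shelf; axes as the damper's. Grey plastic cap over the bolt, 40 mm across, flat top at z = 25 mm; pressing the cap presses the bolt. Cap hinge axis along y at x = +23, z = 9 mm
- play_1 (a joint): how far bolt_1 is pressed down, metres, 0 untouched. A tight bolt does not give (under 0.5 mm); a loose one sinks 4 mm on its rubber washer under about 4 N and springs back
- cap_1 (a joint): opening angle of the cap of bolt_1, rad: 0 shut, 1.57 upright, stop at 1.7. A weak spring (under 1 N at the tab) always closes it, so it stays open only while held
- tab_1 (a point): middle of the thumb tab at the -x side of bolt_1's cap; moves with the cap. Cap shut it lies at x = -38, y = 0, z = 20 mm from the bolt's origin, 62 mm from the hinge axis. The tab is 10 mm wide (y), spans x = -20 to -46 and z = 16 to 24 mm of the bolt, and swings up and over towards +x
- bolt_2: one of three capped bolts, alike to look at: one each on the damper's left, right and far rail, which is where varies. Origin: underside of its rubber washer (44 mm across, 5 mm thick) on the rail, 44 mm above the shelf; axes as the damper's. Grey plastic cap over the bolt, 40 mm across, flat top at z = 25 mm; pressing the cap presses the bolt. Cap hinge axis along y at x = +23, z = 9 mm
- play_2 (a joint): how far bolt_2 is pressed down, metres, 0 untouched. A tight bolt does not give (under 0.5 mm); a loose one sinks 4 mm on its rubber washer under about 4 N and springs back
- cap_2 (a joint): opening angle of the cap of bolt_2, rad: 0 shut, 1.57 upright, stop at 1.7. A weak spring (under 1 N at the tab) always closes it, so it stays open only while held
- tab_2 (a point): middle of the thumb tab at the -x side of bolt_2's cap; moves with the cap. Cap shut it lies at x = -38, y = 0, z = 20 mm from the bolt's origin, 62 mm from the hinge axis. The tab is 10 mm wide (y), spans x = -20 to -46 and z = 16 to 24 mm of the bolt, and swings up and over towards +x
- bolt_3: one of three capped bolts, alike to look at: one each on the damper's left, right and far rail, which is where varies. Origin: underside of its rubber washer (44 mm across, 5 mm thick) on the rail, 44 mm above the shelf; axes as the damper's. Grey plastic cap over the bolt, 40 mm across, flat top at z = 25 mm; pressing the cap presses the bolt. Cap hinge axis along y at x = +23, z = 9 mm
- play_3 (a joint): how far bolt_3 is pressed down, metres, 0 untouched. A tight bolt does not give (under 0.5 mm); a loose one sinks 4 mm on its rubber washer under about 4 N and springs back
- cap_3 (a joint): opening angle of the cap of bolt_3, rad: 0 shut, 1.57 upright, stop at 1.7. A weak spring (under 1 N at the tab) always closes it, so it stays open only while held
- tab_3 (a point): middle of the thumb tab at the -x side of bolt_3's cap; moves with the cap. Cap shut it lies at x = -38, y = 0, z = 20 mm from the bolt's origin, 62 mm from the hinge axis. The tab is 10 mm wide (y), spans x = -20 to -46 and z = 16 to 24 mm of the bolt, and swings up and over towards +x
- sleeve: bystander: white ceramic thermometer sleeve standing on its flange (48 mm across), tube 24 mm across, 100 mm high. Origin: centre of its underside, z along the tube
- door_handle: bystander: red plastic door handle lying on its two feet, 152 x 26 mm, 42 mm high. Origin: centre of its underside
- spanner: bystander: steel spanner lying flat, 170 mm long. Origin: centre of its underside

How it is judged:
By the outcome, as a careful person would: the job done as asked, in the order asked, and still so for the second after the job is handed in, while the arm keeps its last pose, push and grip.
It also fails if it takes over 54 s, if anything falls off the work surface, if the arm or the gripper's body presses on something with over 40 N, if the wrist force passes 120 N, or if a joint passes its speed limit or range.

## Working session

There is one attempt and no reset: what is moved stays moved. The work goes in short steps, Python scripts to look and compute and a tool call to move; the robot and the scene stay as the last step left them, time stands still between calls to the robot, and variables do not carry over. Pictures are saved under pics/ and viewed, about 8 in all and at most 12, crops included, and the job is handed in when it is done.

Besides the shell and the picture viewer there is one more tool, called after ">>>" by a JSON object that holds its "op" and its "data", one argument or row to a line. arm_command: Moves the arm, as the interface text tells. Its arguments: {"type":"object","properties":{"increments":{"type":"array","items":{"type":"number"}}},"required":["increments"]}

```bash
mkdir -p pics
cat > h.py <<'E'
import numpy as np, cv2
from scipy.spatial.transform import Rotation as R
from plant import sensors, imaging, ticket
def snap(n,f):
    o=sensors.get_obs(); im=imaging.capture(n); cv2.imwrite('pics/'+f,im); return o,im
def ray(n,u,v,o=None):
    c=imaging.calibration(n)
    if n!='wrist':
        T=np.linalg.inv(c['world_to_cam']); d=T[:3,:3]@[(u-c['cx'])/c['fx'],(v-c['cy'])/c['fy'],1]; return T[:3,3],d/np.linalg.norm(d)
    x,y=(u-c['cx'])/c['fx'],(v-c['cy'])/c['fy']; t=np.hypot(x,y); s=np.sinc(t/np.pi)
    W=np.eye(4); W[:3,:3]=R.from_euler('xyz',o['tcp_rot']).as_matrix(); W[:3,3]=o['tool_pos']
    T=W@np.array(c['hand_eye']); return T[:3,3],T[:3,:3]@[x*s,y*s,np.cos(t)]
def onz(n,u,v,z,o=None):
    p,d=ray(n,u,v,o); return p+d*(z-p[2])/d[2]
def two(r1,r2):
    A=np.array([r1[1],-r2[1]]).T; s=np.linalg.lstsq(A,r2[0]-r1[0],rcond=None)[0]
    a,b=r1[0]+r1[1]*s[0],r2[0]+r2[1]*s[1]; return (a+b)/2,np.linalg.norm(a-b)
def proj(n,P,o=None):
    c=imaging.calibration(n); P=np.append(P,1)
    if n!='wrist':
        q=np.array(c['world_to_cam'])@P; return c['fx']*q[0]/q[2]+c['cx'],c['fy']*q[1]/q[2]+c['cy']
    W=np.eye(4); W[:3,:3]=R.from_euler('xyz',o['tcp_rot']).as_matrix(); W[:3,3]=o['tool_pos']
    q=np.linalg.inv(W@np.array(c['hand_eye']))@P; r=np.hypot(q[0],q[1]); t=np.arctan2(r,q[2])
    return c['fx']*t*q[0]/r+c['cx'],c['fy']*t*q[1]/r+c['cy']
E
python3 - <<'E'
from h import *
for n in ['scene','top','wrist']:
    o,im=snap(n,n+'0.png')
    c=imaging.calibration(n); print(n,{k:np.round(v,3).tolist() for k,v in c.items()})
print({k:np.round(v,3).tolist() for k,v in o.items()})
a=cv2.imread('pics/scene0.png');b=cv2.imread('pics/wrist0.png')
E
```

```text
scene {'fx': 425.581, 'fy': 425.581, 'cx': 324.292, 'cy': 205.952, 'world_to_cam': [[-0.2, 0.98, -0.001, 118.037], [0.524, 0.106, -0.845, -237.778], [-0.828, -0.17, -0.534, 1613.566], [0.0, 0.0, 0.0, 1.0]]}
top {'fx': 401.377, 'fy': 401.377, 'cx': 320.042, 'cy': 194.753, 'world_to_cam': [[-0.019, -0.999, -0.026, 24.061], [-0.999, 0.02, -0.051, 559.444], [0.051, 0.025, -0.998, 870.048], [0.0, 0.0, 0.0, 1.0]]}
wrist {'fx': 309.707, 'fy': 309.707, 'cx': 315.569, 'cy': 199.007, 'hand_eye': [[-0.001, -0.954, -0.298, 81.234], [1.0, -0.001, -0.001, 0.081], [0.001, -0.298, 0.954, -158.1], [0.0, 0.0, 0.0, 1.0]]}
{'time': 0.1, 'joint_positions': [-1.37, 0.343, 1.525, -0.0, 1.275, -0.146], 'dq': [-0.001, -0.001, -0.003, 0.001, 0.001, -0.0], 'tau': [0.002, -43.2, -24.469, 0.072, 0.053, -0.0], 'tool_pos': [178.379, -493.394, 226.121], 'tcp_rot': [-3.14, -0.0, 0.347], 'contact_force': [0.086, 0.311, -0.938], 'moment': [-0.013, -0.048, 0.029], 'grip_width': 91.778}
```

View pics/top0.png

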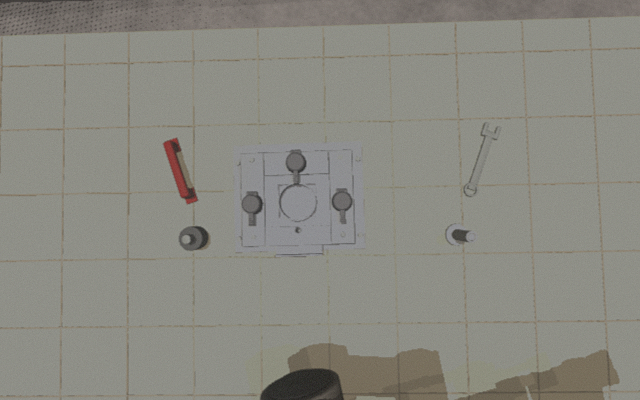

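View pics/scene0.png

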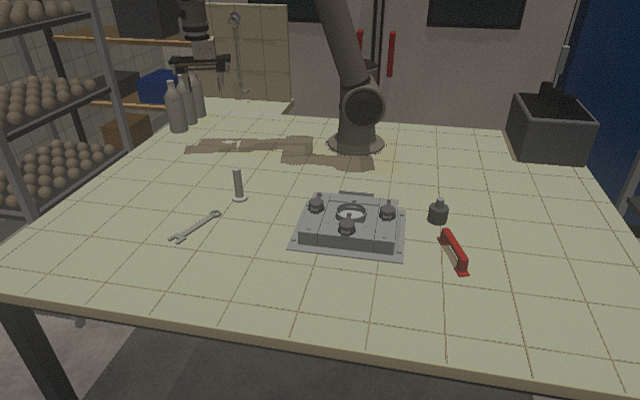

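Top view: damper collar ≈(298,203), lock hole ≈(297,230), caps ≈(252,204), (342,202), (296,162) with tabs towards the robot, pin/bumper ≈(190,239). The scene view agrees; the arm is at the left, clear of everything.

Run:
```python
from h import *
for n,u,v,z in [('collar',298,203,52),('hole',297,230,44),('capL',252,204,69),('capR',342,202,69),('capF',296,162,69),('tabL',252,222,64),('tabR',343,219,64),('bumper',194,238,45),('pinhead',187,239,71),('sleeve',458,235,0),('handle',180,170,42)]:
    print(n,np.round(onz('top',u,v,z),1))
print(two(ray('top',187,239),ray('scene',440,201)))
```

```text
collar [541.4  58.9  52. ]
hole [484.4  62.6  44. ]
capL [540.7 153.2  69. ]
capR [541.1 -33.4  69. ]
capF [626.2  60.3  69. ]
tabL [503.4 154.5  64. ]
tabR [506.  -34.8  64. ]
bumper [471.4 282.9  45. ]
pinhead [470.9 288.6  71. ]
sleeve [ 465.3 -289.7    0. ]
handle [618.2 314.   42. ]
(array([470.40332002, 292.02234631,  62.28185471]), np.float64(0.4552880606257763))
```

>>> {"op": "arm_command", "data": {
  "increments": [0, 398, -218, 0, 20, 0, 398, -218, 0, 20, 0, 398, -218, 0, 20, 0, 398, -218, 0, 20, 0, 398, -218, 0, 20, 0, 398, -218, 0, 20, 0, 398, -218, 0, 20, 0, 540, -634, 0, 20, 0, 540, -634, 0, 20, 0, 540, -634, 0, 20, 0, 540, -634, 66, 20, 0, 540, -634, 66, 20, 0, 540, -634, 66, 20, 0, 540, -634, 66, 20, 0, 540, -634, 66, 20, 0, 540, -634, 66, 20, 0, 540, -634, 66, 20]
}}

```text
time: 2.28
tool_pos: [470.8, 285.3, 160.7]
tcp_rot: [3.141, 0.0, -0.002]
contact_force: [0.4, -0.5, -0.7]
grip_width: 91.9
```

Run:
```python
from h import *
o,im=snap('wrist','w1.png')
print({k:np.round(v,3).tolist() for k,v in o.items()})
print(proj('wrist',[470.5,289,71],o),proj('wrist',[484.4,62.6,44],o))
```

```text
{'time': 2.275, 'joint_positions': [0.406, 0.449, 1.551, -0.001, 1.142, 1.979], 'dq': [-0.017, -0.012, -0.001, 0.003, 0.0, 0.003], 'tau': [0.876, -46.477, -22.903, 0.056, -0.097, 0.005], 'tool_pos': [470.811, 285.252, 160.671], 'tcp_rot': [3.141, 0.0, -0.002], 'contact_force': [0.448, -0.545, -0.672], 'moment': [0.077, 0.036, -0.026], 'grip_width': 91.925}
(np.float64(311.44873670666414), np.float64(203.55079420488494)) (np.float64(522.4348248795169), np.float64(182.0986099789572))
```

View pics/w1.png

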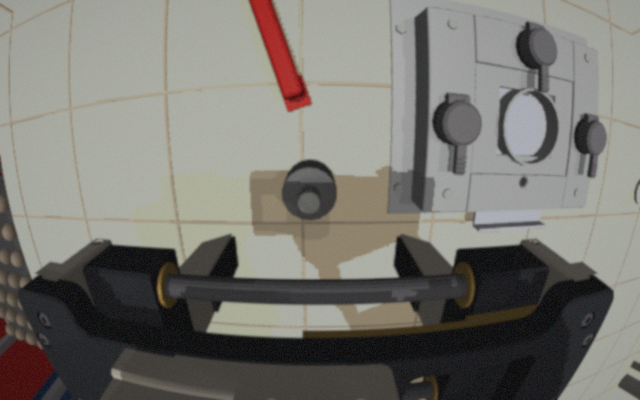

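Wrist view: pin head top ≈(309,201) on the bumper, lock hole ≈(523,182), caps ≈(458,122), (537,45), (592,135); all agree with the top-view estimates within a couple of mm.

Run:
```python
from h import *
o=dict(tool_pos=[470.811,285.252,160.671],tcp_rot=[3.141,0,-0.002])
im=cv2.imread('pics/w1.png'); g=cv2.cvtColor(im,cv2.COLOR_BGR2GRAY)
def blob(x,y,w,lo,hi):
    c=g[y-w:y+w,x-w:x+w]; m=((c>=lo)&(c<=hi)).astype(np.uint8)
    n,l,s,ce=cv2.connectedComponentsWithStats(m); i=[i for i in range(1,n)]; i=max(i,key=lambda i:s[i,4]); return ce[i]+[x-w,y-w],s[i]
print(g[195:212:2,290:330:3]); print(g[176:190,516:532])
t=blob(523,182,10,0,int(g[176:190,516:532].min())+35);print(t, onz('wrist',*t[0],44,o))
print(onz('wrist',309,201.5,71,o))
for u,v in [(458,122),(537,45),(591,135)]: print(onz('wrist',u,v,69,o))
```

```text
[[ 60  62  58  60  90  97 100 101  90  63  50  61  58  60]
 [ 62  60  59  75  97 101 102  97  96  80  51  58  55  60]
 [ 58  59  60  86  98 100  99  99  97  89  58  60  58  56]
 [ 61  56  60  94  97  95  98  96  95  96  64  61  58  56]
 [ 66  59  65  96  97  94  98  99  94  96  66  57  58  59]
 [ 68  64  63  96 100  95  95  98  95  92  63  57  55  57]
 [ 69  66  64  89 101  94  95  97  98  89  60  57  58  58]
 [ 67  65  64  73 101  96  93  93  94  81  59  57  54  64]
 [ 81  63  61  58  87  93  92  90  84  65  59  58  55  90]]
[[155 154 155 153 148 139 125 115 115 121 136 145 151 152 148 152]
 [156 157 158 152 145 123 104  92  93 106 124 140 151 155 159 156]
 [160 156 158 150 128 101  79  66  68  87 109 128 150 155 156 156]
 [160 158 157 140 114  81  62  53  59  70  96 123 144 154 159 157]
 [158 157 146 128  97  70  60  54  56  67  90 117 144 155 155 158]
 [158 160 143 117  86  65  56  55  58  68  89 120 145 152 157 159]
 [159 156 140 111  80  62  57  58  56  73  98 126 144 157 157 158]
 [160 154 142 109  80  62  59  58  60  85 112 133 150 154 158 161]
 [157 156 143 114  83  65  62  62  74 100 123 144 151 158 158 157]
 [157 156 150 127  97  77  76  80  95 117 132 146 156 158 159 160]
 [158 158 154 141 117 102  96 105 117 133 144 153 157 157 160 156]
 [158 160 158 153 139 125 125 129 132 145 153 158 158 158 160 159]
 [156 161 158 157 150 147 145 144 150 150 154 157 159 160 157 157]
 [159 159 158 157 156 152 155 153 157 156 156 158 158 158 158 158]]
(array([522.625, 181.45 ]), array([ 7,  6,  6,  8, 40], dtype=int32)) [485.2580074   62.47626183  44.        ]
[472.34295852 291.04790089  71.        ]
[542.76917219 163.1396026   69.        ]
[626.67080627  74.62706865  69.        ]
[546.6281805  -16.89559461  69.        ]
```

>>> {"op": "arm_command", "data": {
  "increments": [0.3, 1.3, -5.8, 30, 0, 0.3, 1.3, -5.8, 60, 0, 0.3, 1.3, -5.8, 60, 0, 0.3, 1.3, -5.8, 60, 0]
}}

```text
time: 2.82
tool_pos: [473.1, 291.4, 102.0]
tcp_rot: [-3.141, -0.002, -0.003]
contact_force: [1.0, -1.0, 0.0]
grip_width: 64.9
```

Run:
```python
from h import *
o,im=snap('wrist','w2.png'); print(o['tool_pos'],o['tcp_rot'],o['grip_width'])
g=cv2.cvtColor(im,cv2.COLOR_BGR2GRAY)
u,v=map(int,proj('wrist',[472,291,71],o)); print(u,v)
w=40; c=g[v-w:v+w,u-w:u+w]; print(c[::6,::4])
cv2.imwrite('pics/w2c.png',cv2.resize(im[v-100:v+100,u-130:u+130],None,fx=2.5,fy=2.5))
```

```text
[473.10822699 291.39152147 102.04961567] [-3.14098357e+00 -1.79775945e-03 -3.41026449e-03] 64.91516463661465
316 232
[[126 129 127 103  29  59  98 107 106 103 102 100 101 100  90  53  31 112
  125 128]
 [129 127 126  48  62  69  64  67  64  64  64  66  61  65  63  60  58  56
  126 129]
 [128 126 106  65  65  64  63  63  62  66  65  65  65  61  65  62  62  58
  112 132]
 [130 129  70  66  66  65  66  66  58  50  51  49  60  60  63  60  62  61
   70 133]
 [130 124  67  62  67  64  63  55  47  54  50  49  46  57  65  61  64  62
   57 133]
 [141 127  73  70  69  62  61  53  78  99 101  94  68  49  63  62  61  58
   61 136]
 [143 142  94  72  71  63  61  93 109 110 105 102 104  87  61  60  58  59
   97 135]
 [142 144 142  79  71  68  65 112 113 101 101 106 102  99  60  60  60  75
  123 137]
 [135 135 138 132  94  67  62  89 113  98  97 101 102  73  61  61  94 126
  126 143]
 [122 119 124 122 123 117  85  61  60  75  77  69  61  63  86 119 118 119
  119 132]
 [141 142 140 133 128 128 129 124 115 127 129 127 128 126 128 128 129 129
  128 142]
 [187 187 154 142 137 139 143 136 123 139 141 136 127 129 129 130 131 138
  140 140]
 [188 185 189 144 142 143 142 137 124 143 142 143 141 144 141 144 142 143
  141 142]
 [185 185 187 183 146 142 144 141 125 143 144 142 144 143 142 142 141 143
  141 143]]
```

View pics/w2c.png

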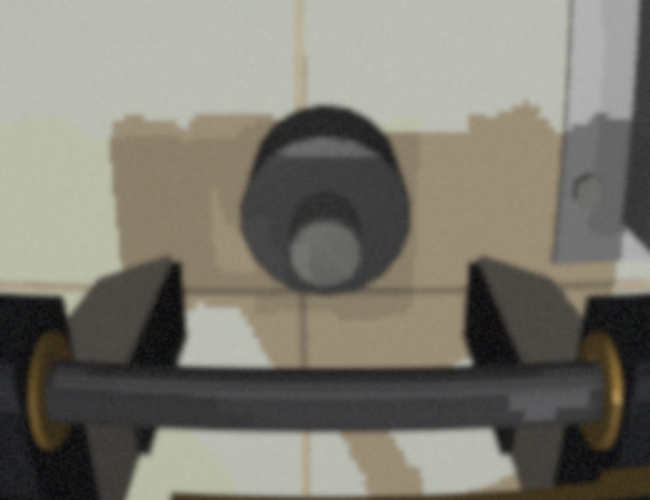

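>>> {"op": "arm_command", "data": {
  "increments": [0.4, -0.8, 0, 25, 0, 0.4, -0.8, 0, 50, 0, 0.4, -0.8, 0, 51.5, 0, 0.4, -0.8, 0, 51.5, 0]
}}

```text
time: 3.38
tool_pos: [472.2, 292.1, 50.6]
tcp_rot: [-3.141, -0.002, -0.002]
contact_force: [1.1, -0.6, 0.7]
grip_width: 55.3
```

Run:
```python
from h import *
o=sensors.get_obs(); print(o['tool_pos'],o['contact_force'],o['grip_width'])
```

```text
[472.20535817 292.12380331  50.56166302] [ 1.09027254 -0.6179486   0.71043095] 55.315199358614905
```

>>> {"op": "arm_command", "data": {
  "increments": [0.6, 0, 0.8, 1.5, 0, 1, 0, 0.8, 1.5, 0, 1, 0, 0.8, 1.5, 0, 1, 0, 0.8, 1.5, 0, 1, 0, 0.8, 1.5, 0, 1, 0, 0.8, 1.5, 0, 1, 0, 0.8, 1.5, 0]
}}

```text
time: 4.25
tool_pos: [471.4, 291.1, 47.8]
tcp_rot: [-3.142, -0.0, -0.002]
contact_force: [-0.4, -0.3, 3.3]
grip_width: 19.1
```

>>> {"op": "arm_command", "data": {
  "increments": [1, 0, 0, -40, 0, 1, 0, 0, -80, 0, 1, 7, 60, -80, 0, 1, 14, 120, -80, 0, 1, 14, 180, -80, 0, 1, 14, 228.5, -80, 0, 1, 14, 228.5, -70, 0, 1, 14, 228.5, -60, 0, 1, 14, 228.5, -55, 0, 1, 14, 228.5, -55, 0, 1, 14, 228.5, -55, 0]
}}

```text
time: 5.62
tool_pos: [484.9, 63.2, 102.8]
tcp_rot: [3.142, -0.0, -0.001]
contact_force: [-0.3, 1.0, -1.5]
grip_width: 19.0
```

Run:
```python
from h import *
o,im=snap('wrist','w3.png'); print(o['tool_pos'],o['tcp_rot'],o['grip_width'],o['contact_force'])
t=np.array(o['tool_pos']); 
print('hole pred',proj('wrist',[485.2,62.5,44],o),'tip pred',proj('wrist',t-[0,0,43],o))
```

```text
[484.93549903  63.20251837 102.79006986] [ 3.14153296e+00 -2.69843784e-04 -9.64621155e-04] 19.033292039807538 [-0.2604443   1.04672112 -1.47474232]
hole pred (np.float64(316.91663143417435), np.float64(215.7707625081792)) tip pred (np.float64(315.98916870640875), np.float64(224.00857381113107))
```

View pics/w3.png

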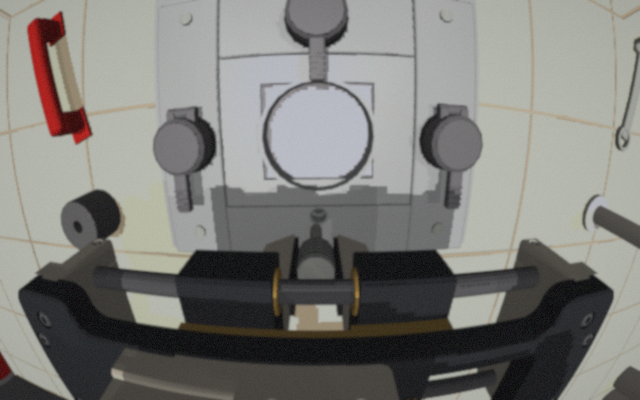

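Wrist view: pin held between fingers with its nose just in front of the hole ≈(318,214); caps at ≈(182,147), (453,142), (317,12). I'll enlarge the nose/hole area.

Run:
```python
from h import *
im=cv2.imread('pics/w3.png'); cv2.imwrite('pics/w3c.png',cv2.resize(im[195:260,278:358],None,fx=9,fy=9,interpolation=cv2.INTER_CUBIC))
o=dict(tool_pos=[484.935,63.2,102.79],tcp_rot=[3.14153,0,-.00096])
for n,u,v,z in [('collar',318,134,52),('capL',180,147,69),('capR',457,142,69),('capF',317,12,69),('tabL',184,192,68),('tabR',452,190,68)]: print(n,onz('wrist',u,v,z,o).round(1))
```

```text
collar [546.6  61.8  52. ]
capL [542.5 153.4  69. ]
capR [545.7 -30.7  69. ]
capF [625.7  62.4  69. ]
tabL [511.  154.2  68. ]
tabR [512.2 -30.9  68. ]
```

View pics/w3c.png

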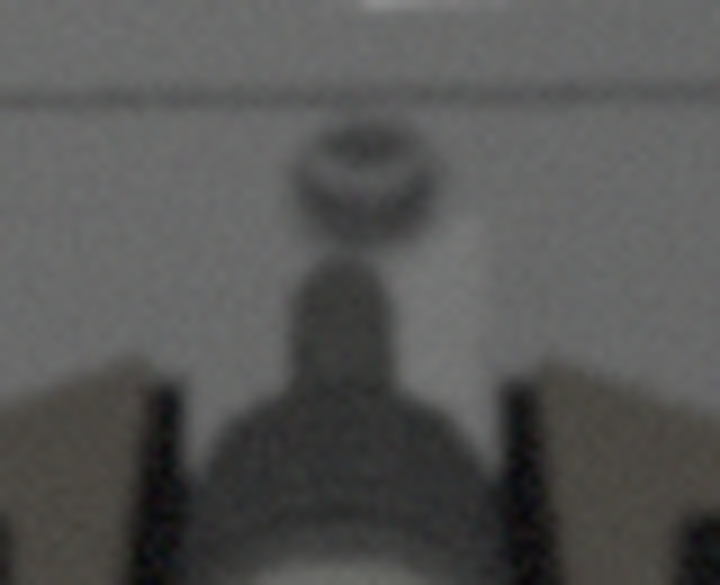

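Run:
```python
from h import *
o=dict(tool_pos=[484.935,63.2,102.79],tcp_rot=[3.14153,0,-.00096])
print(onz('wrist',318.4,214.5,44,o),onz('wrist',315.4,223.9,59.8,o))
```

```text
[486.19413081  61.39015828  44.        ] [485.01008079  63.6118528   59.8       ]
```

>>> {"op": "arm_command", "data": {
  "increments": [1, 1.2, 2.2, 0, 0, 1, 1.2, 2.2, 8, 0, 1, 1.2, 2.2, 13, 0, 1, 1.2, 2.2, 17, 0, 1, 1.2, 2.2, 21, 0, 1, 1.2, 2.2, 24, 0]
}}

```text
time: 6.42
tool_pos: [486.0, 60.3, 78.4]
tcp_rot: [3.142, 0.0, -0.002]
contact_force: [-0.0, -0.5, -1.1]
grip_width: 19.2
```

>>> {"op": "arm_command", "data": {
  "increments": [1, 0, -0.4, 5, 0, 1, 0, -0.4, 10, 0, 1, 0, -0.4, 15, 0, 1, 0, -0.4, 19, 0, 1, 0, -0.4, 22, 0]
}}

```text
time: 7.05
tool_pos: [486.0, 60.7, 56.4]
tcp_rot: [3.141, 0.0, -0.002]
contact_force: [0.8, 0.0, -0.7]
grip_width: 19.5
```

>>> {"op": "arm_command", "data": {
  "increments": [1, 0, 0, 4, 0, 1, 0, 0, 7, 0, 1, 0, 0, 8.5, 0, 1, 0, 0, 9.5, 0, 1, 0, 0, 9.5, 0]
}}

```text
time: 7.68
tool_pos: [486.0, 60.7, 47.2]
tcp_rot: [3.142, -0.0, -0.002]
contact_force: [-0.2, 0.4, -0.1]
grip_width: 19.4
```

>>> {"op": "arm_command", "data": {
  "increments": [1, 0, 0, 0.7, 0, 1, 0, 0, 0.7, 0, 0.6, 0, 0, 0, 0, 0.5, 0, 0, 0, 0, 0.5, 0, 0, 0, 0, 0.5, 0, 0, -20, 0, 0.5, 0, 0, -50, 0, 0.5, 0, 0, -80, 0, 1, 0, 0, -80, 0, 1, 0, 0, -80, 0]
}}

```text
time: 8.93
tool_pos: [485.5, 60.7, 126.6]
tcp_rot: [3.142, 0.001, -0.002]
contact_force: [-0.3, -0.1, 0.0]
grip_width: 30.3
```

Run:
```python
from h import *
o,im=snap('wrist','w4.png'); print(o['tool_pos'],o['tcp_rot'],o['grip_width'],o['contact_force'])
print('head top pred',proj('wrist',[486,61,70],o), [proj('wrist',p,o) for p in ([543,153.5,69],[545,-31,69],[626,61,69])])
```

```text
[485.51507858  60.6847208  126.55241597] [ 3.14150991e+00  9.87114243e-04 -2.31208591e-03] 30.328511885052123 [-0.31375303 -0.1494222   0.01006607]
head top pred (np.float64(315.5496492242403), np.float64(216.46009262927146)) [(np.float64(189.79322845990654), np.float64(142.69313737243124)), (np.float64(440.5520101576169), np.float64(139.18842955452624)), (np.float64(314.89474521403804), np.float64(21.927350490005495))]
```

View pics/w4.png

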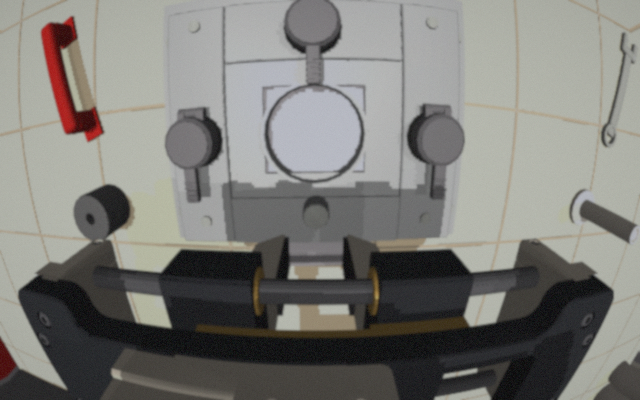

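Pin head is seen at ≈(316,212), where a seated head would project; caps at (190,142), (440,139), (313,20) match my estimates. Now tapping, left bolt first.

>>> {"op": "arm_command", "data": {
  "increments": [1, 28, -46, 10, 0, 1, 57.5, -93, 20, 0, 1, 57.5, -93, 40, 0, 1, 57.5, -93, 50, 0, 1, 57.5, -93, 54, 0, 1, 57.5, -93, 54, 0]
}}

```text
time: 9.72
tool_pos: [543.6, 153.0, 73.2]
tcp_rot: [3.141, 0.0, -0.003]
contact_force: [-0.2, -0.5, -0.2]
grip_width: 0.4
```

>>> {"op": "arm_command", "data": {
  "increments": [1, 0, 0, 2, 0, 1, 0, 0, 3, 0, 1, 0, 0, 4, 0, 1, 0, 0, 5, 0, 1, 0, 0, 5, 0]
}}

```text
time: 10.35
tool_pos: [543.9, 153.5, 68.3]
tcp_rot: [3.141, -0.0, -0.002]
contact_force: [-0.9, -0.2, 1.0]
grip_width: 0.8
```

>>> {"op": "arm_command", "data": {
  "increments": [1, 0, 0, 1, 0, 1, 0, 0, 1.5, 0, 1, 0, 0, 1.5, 0]
}}

```text
time: 10.72
tool_pos: [543.8, 153.5, 66.8]
tcp_rot: [3.141, -0.0, -0.002]
contact_force: [-0.3, -1.0, 2.2]
grip_width: 0.4
```

>>> {"op": "arm_command", "data": {
  "increments": [1, 0, 0, 1, 0, 1, 0, 0, 1.5, 0, 1, 0, 0, 1.5, 0]
}}

```text
time: 11.1
tool_pos: [543.8, 153.5, 65.2]
tcp_rot: [3.141, -0.0, -0.002]
contact_force: [0.6, -0.8, 4.1]
grip_width: 0.2
```

Left bolt gives with about 1 N/mm to 4 N at 4 mm: it is the loose one. Now release and go to its tab.

>>> {"op": "arm_command", "data": {
  "increments": [1, 0, 0, -15, 0, 0.6, 0, 0, -30, 0, 0.55, -20, 0, -30, 0, 0.55, -39, 0, -30, 0, 0.55, -39, 0, -20, 0, 0.55, -39, 0, -15, 0, 0.55, -39, 0, -15, 0]
}}

```text
time: 11.98
tool_pos: [505.1, 153.6, 79.6]
tcp_rot: [3.141, 0.001, -0.002]
contact_force: [0.8, 0.4, -0.1]
grip_width: 41.1
```

Run:
```python
from h import *
o,im=snap('wrist','w5.png'); print(o['tool_pos'],o['tcp_rot'],o['grip_width'],o['contact_force'])
print('tab pred',proj('wrist',[505.5,153,68],o), proj('wrist',[497.5,153,68],o))
cv2.imwrite('pics/w5c.png',cv2.resize(im[120:320,190:440],None,fx=3,fy=3))
```

```text
[505.0861178  153.57344235  79.63980323] [ 3.14140032e+00  6.54758311e-04 -2.47442412e-03] 41.05445814751963 [ 0.82373089  0.36147611 -0.12625014]
tab pred (np.float64(316.9624670206346), np.float64(242.70770578863633)) (np.float64(316.98280636409834), np.float64(254.38391052215775))
```

View pics/w5c.png

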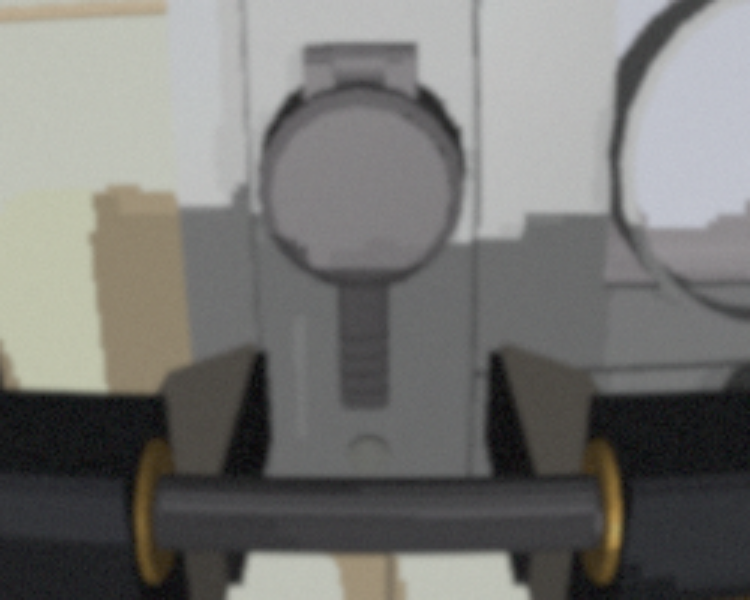

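Crop: tab at columns ≈338–388 (centre 363), end at row 408; finger midpoint ≈377, so the tab lies about 4 mm further to +y. Correct, descend and close.

>>> {"op": "arm_command", "data": {
  "increments": [0.55, -0.5, -4, 0, 0, 0.55, -0.5, -4, 12, 0, 0.55, -0.5, -4, 20, 0, 0.55, -0.5, -4, 25, 0, 0.55, -0.5, -4, 25, 0, 1, -0.5, -4, 25, 0, 1, -0.5, -4, 25, 0, 1, -0.5, -4, 25, 0, 1, -0.5, -4, 25, 0, 1, -0.5, -4, 25, 0, 1, -0.5, -4, 25, 0]
}}

```text
time: 13.4
tool_pos: [504.2, 157.1, 55.2]
tcp_rot: [3.141, 0.0, -0.002]
contact_force: [-0.9, -5.8, 0.7]
grip_width: 9.2
```

>>> {"op": "arm_command", "data": {
  "increments": [1, 0, 0.8, 0, 0, 1, 1.2, 0.8, -5.2, 0, 1, 2.8, 0.8, -10.4, 0, 1, 5, 0.8, -15.4, 0, 1, 7.4, 0.8, -20.2, 0, 1, 10.4, 0.8, -24.8, 0, 1, 13.7, 0.8, -29, 0, 1, 13.7, 0.8, -29, 0]
}}

```text
time: 14.4
tool_pos: [518.0, 156.9, 84.5]
tcp_rot: [-3.142, 0.0, -0.002]
contact_force: [-1.1, -2.1, -2.7]
grip_width: 9.6
```

>>> {"op": "arm_command", "data": {
  "increments": [1, 3.7, 0, -4, 0, 1, 7.7, 0, -7.6, 0, 1, 12, 0, -10.9, 0, 1, 16.5, 0, -13.8, 0, 1, 21.3, 0, -16.3, 0, 1, 26.3, 0, -18.3, 0, 1, 31.5, 0, -20, 0, 1, 36.7, 0, -21.1, 0, 1, 36.7, 0, -21.1, 0]
}}

```text
time: 15.52
tool_pos: [555.1, 156.9, 105.4]
tcp_rot: [-3.141, -0.001, -0.002]
contact_force: [-3.5, 0.4, -3.8]
grip_width: 9.4
```

Run:
```python
from h import *
o,a=snap('wrist','w6.png'); print(o['tool_pos'],o['tcp_rot'],o['grip_width'],o['contact_force'])
_,b=snap('scene','s6.png')
cv2.imwrite('pics/c6.png',np.hstack([cv2.resize(a[40:340,165:465],(390,390)),cv2.resize(b[150:280,270:400],(390,390),interpolation=cv2.INTER_CUBIC)]))
```

```text
[555.09023971 156.85347764 105.41605287] [-3.14139312e+00 -5.25663274e-04 -2.41630188e-03] 9.386463437505578 [-3.46993234  0.3819602  -3.84893826]
```

View pics/c6.png

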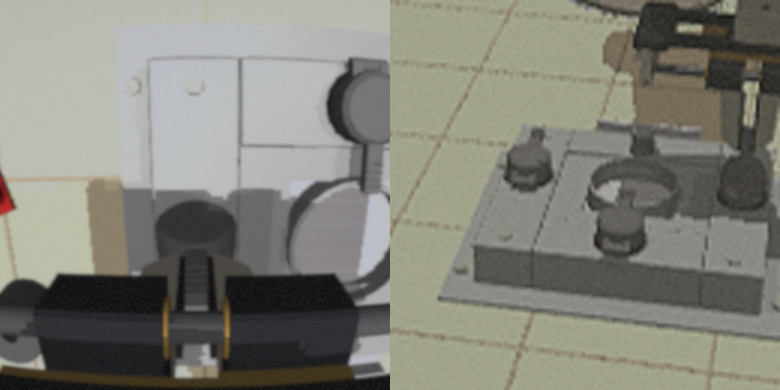

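The cap stands open between the fingers, the other two caps are shut and the pin head sits on the front cross piece (≈(643,143) in the right crop). A little more opening for margin.

>>> {"op": "arm_command", "data": {
  "increments": [1, 3.5, 0, -0.5, 0, 1, 6.5, 0, -0.8, 0, 1, 6.5, 0, -0.8, 0, 1, 6.5, 0, -0.8, 0, 1, 6.5, 0, -0.8, 0]
}}

```text
time: 16.25
tool_pos: [561.2, 156.8, 106.2]
tcp_rot: [-3.142, -0.0, -0.002]
contact_force: [-1.9, 0.8, -3.2]
grip_width: 9.3
```

Run:
```python
from h import *
o,a=snap('wrist','w7.png'); print(o['tool_pos'],o['grip_width'],o['contact_force'])
_,t=snap('top','t7.png'); _,b=snap('scene','s7.png')
cv2.imwrite('pics/c7.png',np.hstack([cv2.resize(a[40:340,165:465],(390,390)),cv2.resize(b[170:250,290:410],(400,390),interpolation=cv2.INTER_CUBIC)]))
# head of the pin: rays from scene and top (old/new) to find its top
print('seated head top projects: scene',proj('scene',[486,61,70]),'raised 10:',proj('scene',[486,61,80]))
```

```text
[561.20360036 156.7954157  106.19552289] 9.313120062381286 [-1.87852798  0.77991057 -3.23732487]
seated head top projects: scene (np.float64(353.7613351499088), np.float64(192.7661668702658)) raised 10: (np.float64(353.8931969786007), np.float64(189.5984186740031))
```

View pics/c7.png

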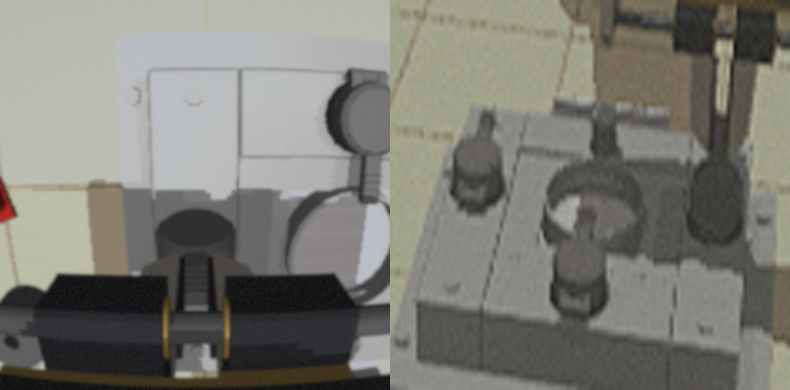

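Pin head top is at ≈(354,192), where a seated pin should project (353.8,192.8); the cap stands near upright in the fingers. Handing in.

```bash
python3 -c "
from h import *
print(ticket.close_job()); o=sensors.get_obs(); print(o['time'],o['grip_width'])"
```

```text
the job is handed in; nothing more can be done
None
the job is handed in; nothing more can be done
```

The damper is locked, the loose bolt is found, and I handed in with the fingers holding its cap open, at about 16.4 s of the 54 s.

- **Pin:** it went all the way into the lock hole with no side contact. In the last scene picture its head top sits at (354,192), against (353.8,192.8) expected for a seated pin.
- **Loose bolt:** it is the one on the left rail. It sank about 4 mm, the force rising to 4.1 N. I stopped there and did not tap the right and far bolts, so they were not themselves tested as tight.
- **Cap:** it is gripped by its tab and held at about 75 degrees. That angle comes from the arm's path and my bolt position estimate, not a direct measurement. The fingers read 9.3 mm on the 10 mm tab, and the force at the tool is about 4 N.
- **Rest of the scene:** the right and far caps looked shut in the last pictures. I never touched the sleeve, door handle or spanner, but did not re-measure where they lie.
- **Disagreement:** early long-range estimates of the loose bolt's sideways position varied by about 10 mm. A close picture before gripping the tab still showed it 4 mm off, and I corrected for that.

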